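# Put the desk brush and the stapler away in the desk tray

### The arm

A 6-joint arm with a two-finger parallel gripper is mounted at the origin on the work surface. World frame = base frame: x ahead of the robot, y to its left, z up, the work surface at z = 0. Lengths are in mm, angles in rad, forces in N, time in s.
With the tool pointing down it reaches from about 350 to 875 mm from the base axis. Payload 15.5 kg.
Tool frame: the origin (TCP) lies on the centre line of the jaws, within the pads' length; the fingertips stand 22 mm ahead of it and the grasp point (between the pads) lies 3 mm ahead of it (env.tip_reach is the z of the fingertips in the tool frame, in mm); z points along the fingers, y is the direction in which the jaws open and shut (so a half turn about z gives the same grasp; the last joint's range is limited). The gripper opens to 85 mm and grips with 20 to 120 N. Pads are 22 mm wide; open, the fingers measure 114 mm over their backs; the gripper's body (76 mm by 85 mm) begins 54 mm behind the grasp point. The pads swing forward as they close: fully open they stand 13 mm farther back than shut.
Start: joints at [1.192, 0.494, 1.345, -0, 1.302, -0.096], TCP at [174.399, 600.176, 253.277] pointing down, gripper open.
Joint ranges: [-2.91, 2.91], [-0.82, 2.16], [0.22, 2.67], [-1.22, 4.37], [0.12, 2.79], [-3.08, 3.08]. Speed limits (rad/s): [1.89, 1.89, 2.57, 3.01, 3.01, 3.01].

### API

Orientations are given as a unit quaternion [x, y, z, w].
In Python, from bench import env gives the robot as it stands.
- The arm moves only by the tool play_rows, never from a script. Its argument "steps" is a list of rows, each an object of numbers: "tx", "ty", "tz": the shift along the tool's x, y, z in m; "ax", "ay", "az": the turn, a rotation vector about the tool's x, y, z in degrees; "fingers": the opening, from 0 (shut) to 1 (fully open). A call has exactly 10 rows; each row is the pose to reach, as a shift and turn from the pose commanded when the call began, along the tool's axes at that moment; what a row does not reach only later rows make up. A row lasts 1/10 s, in which the tool goes at most 50 mm and 8.59 degrees, less where a joint would pass 70% of its speed; a pose out of reach is approached as far as the arm can. A call with a gripper value outside its range is refused whole. The fingers move at their own pace and stop on an object; "newtons" is the grip in N (left out, the last holds). Time passes only in rows, so rows that repeat a pose let the fingers close, or fill a call up. It gives the time, the measured TCP pose, the force and the opening at its end, in the units of the state.
- env.sense(): the state, without advancing time (a new reading comes with each control period).
- env.snapshot(name): name is "side" or "top" or "wrist"; returns a dict with "frame" (480x640x3 uint8, blue, green, red), "range_z" (480x640 float32, mm along the optical axis (not along the pixel's ray), 0 where there is no reading), "fx", "fy", "cx", "cy" (pixels), "D" ([k1, k2, p1, p2, k3] as OpenCV has them; the pictures are not rectified), "eye" and "attitude" of the camera in the world; the wrist camera has in their place "tool_from_camera" (4x4, takes a point from camera to tool coordinates, whose origin is the TCP and whose axes are the flange's). Camera axes: x right, y down, z forward; pixel columns grow to the right and rows downward; lengths in mm; the calibration is good to about 2 mm. A picture is of the moment at which its call begins: read the wrist's pose just before it.
- env.finish_job(): hands the job in, once; it reports no verdict.
The state is a dict: "time_s": time; "joint_pos": joint angles; "qvel": joint speeds; "effort": joint torques, N m; "tcp_pos": TCP position; "tool_rot": TCP orientation; "force": force on the tool from outside, world axes, zero at the start; "ft_torque": the same for the moment, N m; "gripper_width": finger opening in mm.
Only numpy, scipy, OpenCV 4.12 (cv2) and the standard library are available. Lean on these libraries where they do the work, as an engineer would, in place of code of your own. Each camera call takes 0.05 s, during which the arm holds its last target.

### The job

Tidy the office desk: lay the dusting brush flat in the empty long compartment of the wooden tray, and set the stapler on its base in the compartment that runs across the tray's end. Each must lie lengthwise in its compartment (either way round), fully inside the walls and down on the floor, let go.

Things in the scene. Friction and masses are not known exactly. Their poses are not given: they have to be found in the camera images.
- brush_center (a point): Centre of the dusting brush, 165 mm long: wooden handle 24 wide, 26 high, then steel ferrule and dark bristles 36 wide, 22 high. Point: mid-length, 13 above its underside, balances here; handle spans 82 behind to 23 ahead. x along it to the bristles, z up. Lies flat on a 3 mm thick green desk mat, in a row (115 mm apart, any order) with the stapler and an unwanted marker.
- stapler_center (a point): Centre of the desk stapler, 130 mm long, 44 high, standing on its base (38 wide, 9 high) on the same mat. Point: mid-length, 22 mm above its underside. x along it towards its mouth, y across, z up. Its grey upper arm is 30 mm wide, from 23 to 44 mm above the underside: grip across it.
- long_slot (a point): Floor centre of the empty long compartment, 202 mm along x by 76 along y, z up. The fixed plywood tray (304 x 172, 16 high) has a 4 mm floor, so this point is 4 mm above the desk; its 6 mm walls rise 12 mm above the floor. The like compartment beside it (towards +y, nearer the robot) holds a roll of tape and is not used.
- cross_slot (a point): Floor centre of the compartment across the tray's end, for the stapler: 84 mm along x by 160 along y (its long direction is y, at right angles to the long compartment), z up. The point is 4 mm above the desk; the walls rise 12 mm above it.
Things that resemble listed ones, but are neither listed nor needed, are in the scene too. Leave any blue or yellow look-alike of the part that bears stapler_center alone.

How it is judged:
By the outcome, as a careful person would: the job done as asked, in the order asked, and still so for the second after the job is handed in, with the robot touching nothing.
It also fails if it takes over 54 s, if anything falls off the work surface, if the arm or the gripper's body presses on something with over 40 N, if the wrist force passes 120 N, or if a joint passes its speed limit or range.

## Working session

There is one attempt and no reset: what is moved stays moved. The work goes in short steps, Python scripts to look and compute and a tool call to move; the robot and the scene stay as the last step left them, time stands still between calls to the robot, and variables do not carry over. Pictures are saved under pics/ and viewed, and the job is handed in when it is done.

Besides the shell and the picture viewer there is one more tool, called after "Call:" in YAML: its name, and indented under it one key for each argument. play_rows: Moves the arm, as the interface text tells. Its arguments: {"type":"object","properties":{"steps":{"type":"array"},"newtons":{"type":"number"}},"required":["steps"]}

```bash
ls; mkdir -p pics
python3 - <<'E'
from bench import env
import cv2,numpy as np,pickle
s=env.sense();print(s)
for n in ("top","side","wrist"):
    d=env.snapshot(n); cv2.imwrite(f"pics/{n}0.png",d["frame"]); pickle.dump((s,d),open(f"{n}0.pkl","wb"))
    print(n,{k:v for k,v in d.items() if k not in("frame","range_z")}, (d["range_z"]>0).mean())
E
```

```text
pics
{'time_s': 0.0, 'joint_pos': array([ 1.19248442e+00,  4.94193803e-01,  1.34610770e+00,  4.22293663e-05,
        1.30248066e+00, -9.55063776e-02]), 'qvel': array([-2.24659728e-03, -1.23151525e-04, -1.03743843e-03, -5.28052073e-05,
        2.03555060e-03, -7.73759546e-04]), 'effort': array([ 1.97754372e-03, -8.82162738e+01, -3.83860624e+01,  1.24177159e-04,
        9.85605555e-03, -4.10107234e-06]), 'tcp_pos': array([174.27886636, 599.88333546, 252.70156606]), 'tool_rot': array([ 1.40937545e-01,  9.90018310e-01, -5.73361865e-04, -1.59375087e-04]), 'force': array([-0.39626906,  0.56511046, -0.78287279]), 'ft_torque': array([ 0.01434782, -0.0085201 , -0.01676868]), 'gripper_width': 85.29800260627799}
top {'fx': 472.4034586112634, 'fy': 472.4034586112634, 'cx': 326.71928093546967, 'cy': 243.8914218838042, 'D': array([-0.11555454,  0.        ,  0.        ,  0.        ,  0.        ]), 'eye': array([ 394.05776579,  113.17053338, 1031.29633995]), 'attitude': array([-0.69638751,  0.71307258, -0.06045813,  0.05400691])} 0.9960188802083333
side {'fx': 454.37240612840804, 'fy': 454.372406128
[... 151 characters left out ...]
 82.22390532, -675.95815142,  771.81811362]), 'attitude': array([ 0.86757397, -0.24100697,  0.1142468 , -0.41973648])} 0.99607421875
wrist {'fx': 333.43901937490693, 'fy': 333.43901937490693, 'cx': 316.9903306601213, 'cy': 232.317062168237, 'D': array([-0.02643353,  0.        ,  0.        ,  0.        ,  0.        ]), 'tool_from_camera': array([[ 1.53632352e-03, -9.59742020e-01, -2.80878790e-01,
         7.06109083e+01],
       [ 9.99998764e-01,  1.38026933e-03,  7.53418018e-04,
        -1.36296090e-01],
       [-3.35398552e-04, -2.80879600e-01,  9.59742954e-01,
        -1.20514828e+02],
       [ 0.00000000e+00,  0.00000000e+00,  0.00000000e+00,
         1.00000000e+00]])} 0.9960123697916666
```

View pics/top0.png

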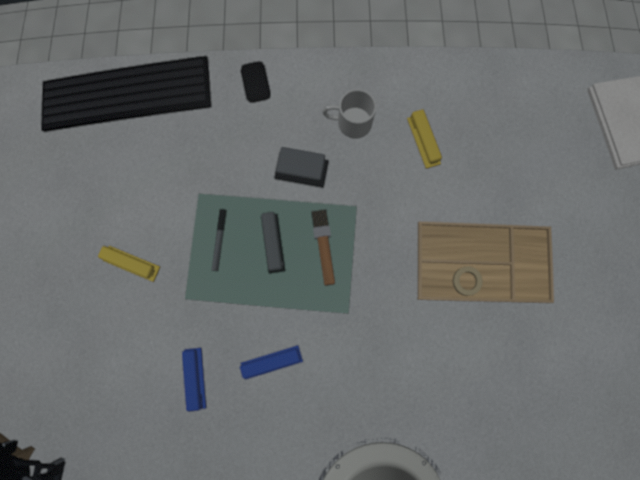

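View pics/side0.png

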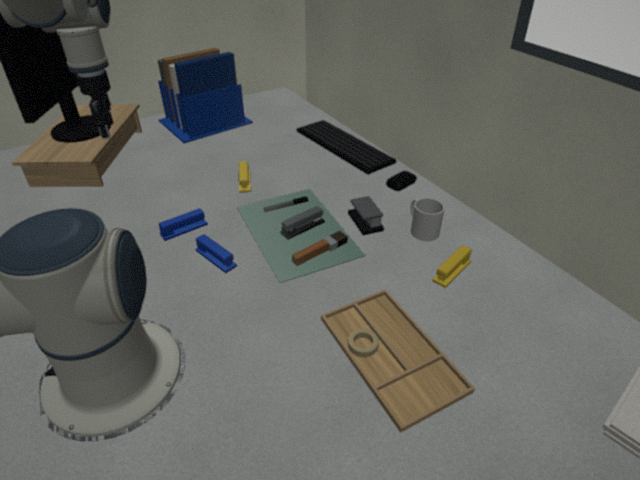

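View pics/wrist0.png

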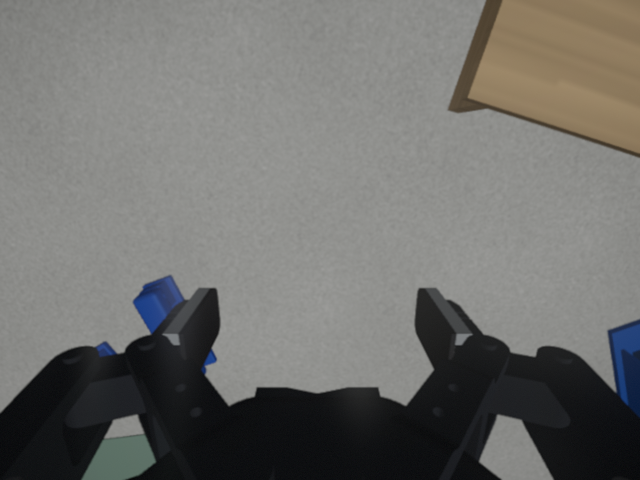

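Candidates in the top view:
- **Stapler:** the grey one on the mat at (272,242). Look-alikes are the yellow ones at (425,138) and (129,263), the blue ones at (195,379) and (271,362), and a grey/black hole punch off the mat at (302,166).
- **Brush:** (323,247), with the marker at (219,240).
- **Tray:** (485,262), tape at (467,281). The empty long slot should be at (465,243) and the cross slot at (531,264).

Next I'll check these in close crops.

```bash
cat > h.py <<'E'
import numpy as np,cv2,pickle
from scipy.spatial.transform import Rotation as R
def load(f): return pickle.load(open(f,"rb"))
def campose(s,d):
    if "eye" in d: return R.from_quat(d["attitude"]).as_matrix(),np.array(d["eye"])
    T=d["tool_from_camera"];Rt=R.from_quat(s["tool_rot"]).as_matrix()
    return Rt@T[:3,:3],Rt@T[:3,3]+s["tcp_pos"]
def ray(s,d,p):
    K=np.array([[d["fx"],0,d["cx"]],[0,d["fy"],d["cy"]],[0,0,1]])
    q=cv2.undistortPoints(np.array([[p]],float),K,d["D"])[0,0]
    Rm,e=campose(s,d); return e,Rm,np.array([q[0],q[1],1.])
def plane(s,d,p,z):
    e,Rm,q=ray(s,d,p);v=Rm@q; return e+v*(z-e[2])/v[2]
def depth(s,d,p):
    e,Rm,q=ray(s,d,p);z=d["range_z"][int(round(p[1])),int(round(p[0]))]; return e+Rm@q*z
def tri(A):
    M=np.zeros((3,3));b=np.zeros(3)
    for s,d,p in A:
        e,Rm,q=ray(s,d,p);v=Rm@q;v/=np.linalg.norm(v);P=np.eye(3)-np.outer(v,v);M+=P;b+=P@e
    return np.linalg.solve(M,b)
def crop(d,x0,y0,x1,y1,k,f):
    im=cv2.resize(d["frame"][y0:y1,x0:x1],None,fx=k,fy=k,interpolation=cv2.INTER_CUBIC);im=cv2.convertScaleAbs(im,alpha=1.5)
    for i in range(x0+(-x0)%10,x1,10): cv2.line(im,((i-x0)*k,0),((i-x0)*k,6 if i%50 else 16),(0,0,255),1)
    for i in range(y0+(-y0)%10,y1,10): cv2.line(im,(0,(i-y0)*k),(6 if i%50 else 16,(i-y0)*k),(0,0,255),1)
    cv2.imwrite(f,im)
E
python3 - <<'E'
from h import *
s,d=load("top0.pkl");crop(d,200,195,360,315,5,"pics/t_mat.png");crop(d,410,215,560,310,5,"pics/t_tray.png")
for p in [(300,300),(600,400),(230,290),(340,300),(272,242),(323,265),(465,243),(531,264),(509,240),(551,260),(418,262)]: print(p,depth(s,d,p).round(1))
s,d=load("side0.pkl");crop(d,235,185,385,285,5,"pics/s_mat.png")
E
```

```text
(300, 300) [440.3 162.7   1.5]
(600, 400) [ 195.7 -499.6   -1. ]
(230, 290) [ 394.1  113.2 1031.3]
(340, 300) [438.2  75.9   1.5]
(272, 242) [561.6 217.8  46.8]
(323, 265) [512.6 111.   27.1]
(465, 243) [ 557.  -207.2    2.7]
(531, 264) [ 505.5 -356.     4. ]
(509, 240) [ 560.7 -307.7    7.4]
(551, 260) [ 511.7 -397.5   17.8]
(418, 262) [516.3 -97.4   8.3]
```

View pics/t_mat.png

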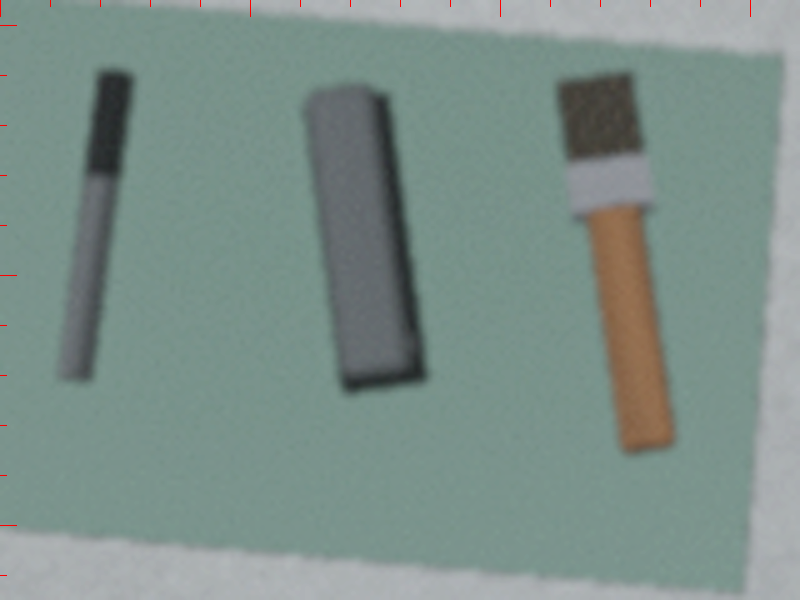

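View pics/t_tray.png

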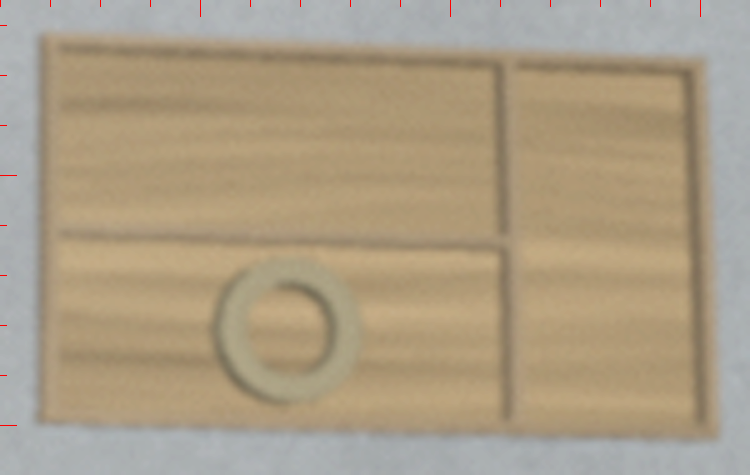

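View pics/s_mat.png

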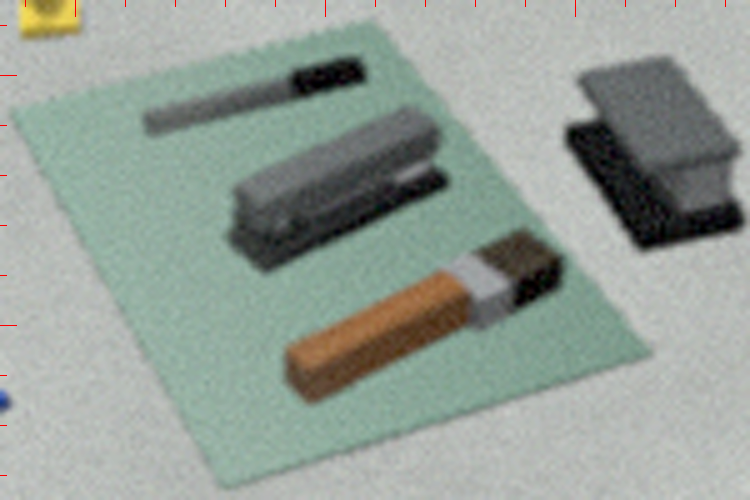

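Run:
```python
from h import *
t=load("top0.pkl");S=load("side0.pkl")
def T(x,y): return (200+x/5,195+y/5)
def Q(x,y): return (235+x/5,185+y/5)
P={'butt+y':(T(622,452),Q(287,352)),'butt-y':(T(675,442),Q(313,380)),'bris+y':(T(558,82),Q(525,232)),'bris-y':(T(632,74),Q(562,260)),
'st n+y':(T(343,375),Q(235,190)),'st n-y':(T(412,365),Q(265,215)),'st f+y':(T(307,95),Q(410,108)),'st f-y':(T(375,88),Q(440,128))}
r={}
for k,(a,b) in P.items(): r[k]=tri([(*t,a),(*S,b)]);print(k,r[k].round(1))
for n in('br','st'):
    K=['butt+y','butt-y','bris+y','bris-y'] if n=='br' else ['st n+y','st n-y','st f+y','st f-y']
    a,b,c,d=[r[k] for k in K];v=(c+d-a-b)/2
    print(n,((a+b+c+d)/4).round(1),'len',np.linalg.norm(v[:2]).round(1),'yaw',np.degrees(np.arctan2(v[1],v[0])).round(1))
c=[plane(*t,(410+x/5,215+y/5),16) for x,y in((42,35),(703,60),(715,435),(40,422))]
print(np.round(c,1)); print(np.mean(c,0).round(1))
for i in range(4): print(np.linalg.norm(c[i]-c[i-1]).round(1), np.degrees(np.arctan2(*(c[i]-c[i-1])[[1,0]])).round(1))
```

```text
butt+y [471.9 107.8  25. ]
butt-y [475.2  85.4  21.7]
bris+y [633.6 132.6  20.9]
bris-y [636.  100.1  22.5]
st n+y [505.1 225.2  40. ]
st n-y [508.4 196.1  40.6]
st f+y [625.4 240.2  42.2]
st f-y [627.1 210.5  45.4]
br [554.2 106.5  22.5] len 162.5 yaw 7.0
st [566.5 218.   42.1] len 120.4 yaw 7.0
[[ 604.2 -101.7   16. ]
 [ 586.9 -405.2   16. ]
 [ 418.5 -394.4   16. ]
 [ 434.4  -91.6   16. ]]
[ 511.  -248.2   16. ]
170.2 -3.4
304.0 -93.3
168.8 176.3
303.2 87.0
```

```bash
cat >> h.py <<'E'
def go(x,y,z,yaw):
    """shift (m) and turn (deg) in present tool axes to TCP x,y,z, tool down, tool y at azimuth yaw"""
    from bench import env
    s=env.sense();Rt=R.from_quat(s["tool_rot"]).as_matrix()
    a=np.radians(yaw);ty=np.array([np.cos(a),np.sin(a),0]);tz=np.array([0,0,-1.]);G=np.c_[np.cross(ty,tz),ty,tz]
    sh=Rt.T@(np.array([x,y,z])-s["tcp_pos"])/1000
    print("shift",sh.round(4),"turn",np.degrees(R.from_matrix(Rt.T@G).as_rotvec()).round(1),"now",s["tcp_pos"].round(1),"t",s["time_s"],"w",round(s["gripper_width"],1),"F",s["force"].round(1))
E
python3 - <<'E'
from h import *
from bench import env
print(env.tip_reach); go(554,107,200,97)
E
```

```text
22.0
shift [-0.5022 -0.3674  0.0531] turn [ -0.1  -0.  -23.2] now [174.3 599.9 252.8] t 0.15 w 85.5 F [ 0.9 -0.5 -1.3]
```

Call:
play_rows:
  steps:
    - {"tx": -0.04, "ty": -0.029, "tz": 0, "az": -2, "fingers": 1}
    - {"tx": -0.08, "ty": -0.058, "tz": 0, "az": -4, "fingers": 1}
    - {"tx": -0.12, "ty": -0.087, "tz": 0, "az": -6, "fingers": 1}
    - {"tx": -0.16, "ty": -0.116, "tz": 0, "az": -8, "fingers": 1}
    - {"tx": -0.2, "ty": -0.145, "tz": 0.01, "az": -10, "fingers": 1}
    - {"tx": -0.24, "ty": -0.174, "tz": 0.015, "az": -12, "fingers": 1}
    - {"tx": -0.28, "ty": -0.203, "tz": 0.02, "az": -14, "fingers": 1}
    - {"tx": -0.32, "ty": -0.233, "tz": 0.025, "az": -16, "fingers": 1}
    - {"tx": -0.36, "ty": -0.263, "tz": 0.03, "az": -18, "fingers": 1}
    - {"tx": -0.4, "ty": -0.293, "tz": 0.035, "az": -20, "fingers": 1}
  newtons: 40

```text
invalid input at $.steps[0]: expected keys tx, ty, tz, ax, ay, az, fingers
```

Run:
```python
from h import *
go(554,107,200,97)
```

```text
shift [-0.5022 -0.3674  0.0531] turn [ -0.1  -0.  -23.2] now [174.3 599.9 252.8] t 0.15 w 85.5 F [ 0.9 -0.5 -1.3]
```

Call:
play_rows:
  steps:
    - {"tx": -0.04, "ty": -0.029, "tz": 0, "ax": 0, "ay": 0, "az": -2, "fingers": 1}
    - {"tx": -0.08, "ty": -0.058, "tz": 0, "ax": 0, "ay": 0, "az": -4, "fingers": 1}
    - {"tx": -0.12, "ty": -0.087, "tz": 0, "ax": 0, "ay": 0, "az": -6, "fingers": 1}
    - {"tx": -0.16, "ty": -0.116, "tz": 0, "ax": 0, "ay": 0, "az": -8, "fingers": 1}
    - {"tx": -0.2, "ty": -0.145, "tz": 0.01, "ax": 0, "ay": 0, "az": -10, "fingers": 1}
    - {"tx": -0.24, "ty": -0.174, "tz": 0.015, "ax": 0, "ay": 0, "az": -12, "fingers": 1}
    - {"tx": -0.28, "ty": -0.203, "tz": 0.02, "ax": 0, "ay": 0, "az": -14, "fingers": 1}
    - {"tx": -0.32, "ty": -0.233, "tz": 0.025, "ax": 0, "ay": 0, "az": -16, "fingers": 1}
    - {"tx": -0.36, "ty": -0.263, "tz": 0.03, "ax": 0, "ay": 0, "az": -18, "fingers": 1}
    - {"tx": -0.4, "ty": -0.293, "tz": 0.035, "ax": 0, "ay": 0, "az": -20, "fingers": 1}
  newtons: 40

```text
time_s: 1.15
tcp_pos: [477.2, 205.9, 218.2]
tool_rot: [-0.034, 0.999, 0.0, -0.0]
force: [-0.3, 1.6, -0.3]
gripper_width: 85.5
```

Run:
```python
from h import *
go(554,107,200,97)
```

```text
shift [-0.07   -0.1039  0.0181] turn [ 0.  -0.  -3.1] now [477.2 205.9 218.2] t 1.15 w 85.5 F [-0.3  1.6 -0.3]
```

Call:
play_rows:
  steps:
    - {"tx": -0.03, "ty": -0.04, "tz": 0.007, "ax": 0, "ay": 0, "az": -1, "fingers": 1}
    - {"tx": -0.055, "ty": -0.08, "tz": 0.014, "ax": 0, "ay": 0, "az": -2, "fingers": 1}
    - {"tx": -0.07, "ty": -0.104, "tz": 0.018, "ax": 0, "ay": 0, "az": -3, "fingers": 1}
    - {"tx": -0.07, "ty": -0.104, "tz": 0.018, "ax": 0, "ay": 0, "az": -3, "fingers": 1}
    - {"tx": -0.07, "ty": -0.104, "tz": 0.018, "ax": 0, "ay": 0, "az": -3, "fingers": 1}
    - {"tx": -0.07, "ty": -0.104, "tz": 0.018, "ax": 0, "ay": 0, "az": -3, "fingers": 1}
    - {"tx": -0.07, "ty": -0.104, "tz": 0.018, "ax": 0, "ay": 0, "az": -3, "fingers": 1}
    - {"tx": -0.07, "ty": -0.104, "tz": 0.018, "ax": 0, "ay": 0, "az": -3, "fingers": 1}
    - {"tx": -0.07, "ty": -0.104, "tz": 0.018, "ax": 0, "ay": 0, "az": -3, "fingers": 1}
    - {"tx": -0.07, "ty": -0.104, "tz": 0.018, "ax": 0, "ay": 0, "az": -3, "fingers": 1}

```text
time_s: 2.15
tcp_pos: [552.9, 109.0, 200.5]
tool_rot: [-0.06, 0.998, -0.0, 0.0]
force: [-0.8, 1.0, -0.2]
gripper_width: 85.3
```

Run:
```python
from h import *
from bench import env
go(554,107,200,97)
s=env.sense();d=env.snapshot("wrist");pickle.dump((s,d),open("w1.pkl","wb"));cv2.imwrite("pics/w1.png",d["frame"])
```

```text
shift [-0.0008 -0.0021  0.0005] turn [-0.   0.  -0.2] now [552.9 109.  200.5] t 2.15 w 85.3 F [-0.8  1.  -0.2]
```

View pics/w1.png

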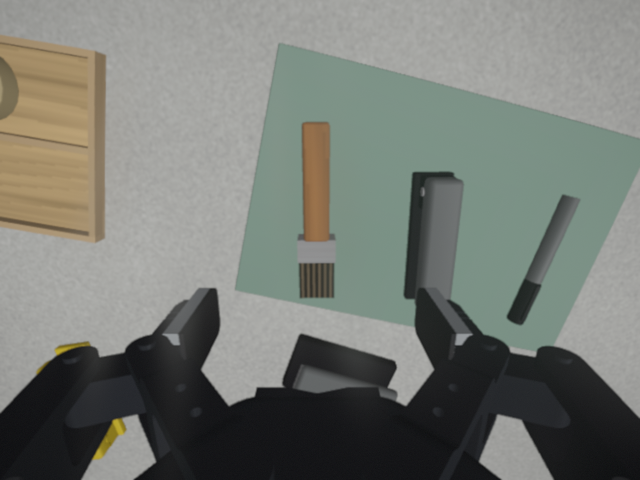

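```bash
python3 - <<'E'
from h import *
w=load("w1.pkl");crop(w[1],290,110,350,310,4,"pics/w1b.png");crop(w[1],400,160,480,310,5,"pics/w1s.png")
E
python3 -c "
import cv2,numpy as np
a=cv2.imread('pics/w1b.png');b=cv2.imread('pics/w1s.png')
c=np.zeros((800,640,3),np.uint8);c[:a.shape[0],:240]=a;c[:b.shape[0],240:640]=b;cv2.imwrite('pics/w1c.png',c)"
```

```text
(no output)
```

View pics/w1c.png

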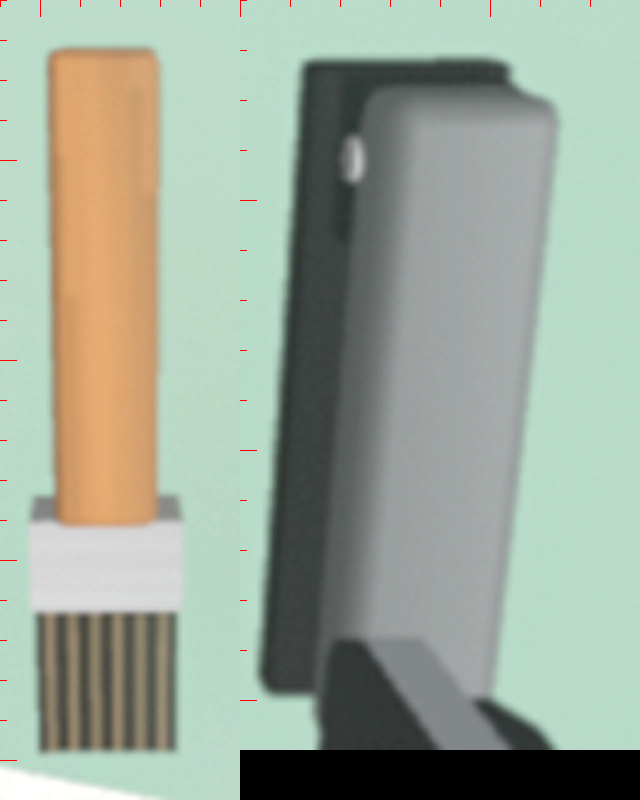

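Run:
```python
from h import *
w=load("w1.pkl");t=load("top0.pkl");S=load("side0.pkl")
P=[plane(*w,p,z) for p,z in (((302.5,122.5),29),((329.5,122.5),29),((300,297.5),25),((334,297.5),25))]
print(np.round(P,1));P=np.array(P)
c=P.mean(0);v=P[2]+P[3]-P[0]-P[1];print(c,np.linalg.norm(v)/2,np.degrees(np.arctan2(v[1],v[0])))
for a in [(316,180),(316,288),(318,250),(280,200)]: print(a,depth(*w,a).round(1))
# two-view heights top+wrist
T=lambda x,y:(200+x/5,195+y/5)
for n,a,b in(("butt a",T(675,442),(302.5,122.5)),("butt b",T(622,452),(329.5,122.5)),("br a",T(632,74),(300,297.5)),("br b",T(558,82),(334,297.5))):
    print(n,tri([(*t,a),(*w,b)]).round(1))
```

```text
[[474.3  87.   29. ]
 [471.6 109.4  29. ]
 [637.1 102.1  25. ]
 [633.  135.3  25. ]]
[554.01371566 108.44792823  27.        ] 163.42361597539883 7.206459327581723
(316, 180) [520.4 103.9  30. ]
(316, 288) [625.3 116.5  24.3]
(318, 250) [586.  113.7  24.7]
(280, 200) [547.4  72.    2.2]
butt a [473.8  86.1  11. ]
butt b [470.6 109.5   6.5]
br a [631.2 101.5  36.3]
br b [628.8 133.6  33.8]
```

Run:
```python
from h import *
go(554,108,37,97.2)
```

```text
shift [-0.0009 -0.001   0.1634] turn [-0.   0.  -0.4] now [553.  108.9 200.4] t 2.2 w 85.4 F [-0.2 -0.4  0.4]
```

Call:
play_rows:
  steps:
    - {"tx": 0, "ty": 0, "tz": 0.03, "ax": 0, "ay": 0, "az": 0, "fingers": 0.8}
    - {"tx": 0, "ty": 0, "tz": 0.06, "ax": 0, "ay": 0, "az": 0, "fingers": 0.7}
    - {"tx": -0.001, "ty": -0.001, "tz": 0.09, "ax": 0, "ay": 0, "az": 0, "fingers": 0.7}
    - {"tx": -0.001, "ty": -0.001, "tz": 0.115, "ax": 0, "ay": 0, "az": 0, "fingers": 0.7}
    - {"tx": -0.001, "ty": -0.001, "tz": 0.135, "ax": 0, "ay": 0, "az": 0, "fingers": 0.7}
    - {"tx": -0.001, "ty": -0.001, "tz": 0.15, "ax": 0, "ay": 0, "az": 0, "fingers": 0.7}
    - {"tx": -0.001, "ty": -0.001, "tz": 0.158, "ax": 0, "ay": 0, "az": 0, "fingers": 0.7}
    - {"tx": -0.001, "ty": -0.001, "tz": 0.163, "ax": 0, "ay": 0, "az": 0, "fingers": 0.7}
    - {"tx": -0.001, "ty": -0.001, "tz": 0.163, "ax": 0, "ay": 0, "az": 0, "fingers": 0.7}
    - {"tx": -0.001, "ty": -0.001, "tz": 0.163, "ax": 0, "ay": 0, "az": 0, "fingers": 0.7}

```text
time_s: 3.2
tcp_pos: [554.5, 107.8, 37.9]
tool_rot: [-0.059, 0.998, -0.0, 0.0]
force: [-0.6, 0.5, 0.6]
gripper_width: 59.7
```

Run:
```python
from h import *
from bench import env
go(554,108,37,97.2)
s=env.sense();d=env.snapshot("side");crop(d,235,125,385,275,4,"pics/s2.png")
```

```text
shift [0.0005 0.0002 0.0009] turn [-0.   0.1 -0.4] now [554.5 107.8  37.9] t 3.2 w 59.7 F [-0.6  0.5  0.6]
```

View pics/s2.png

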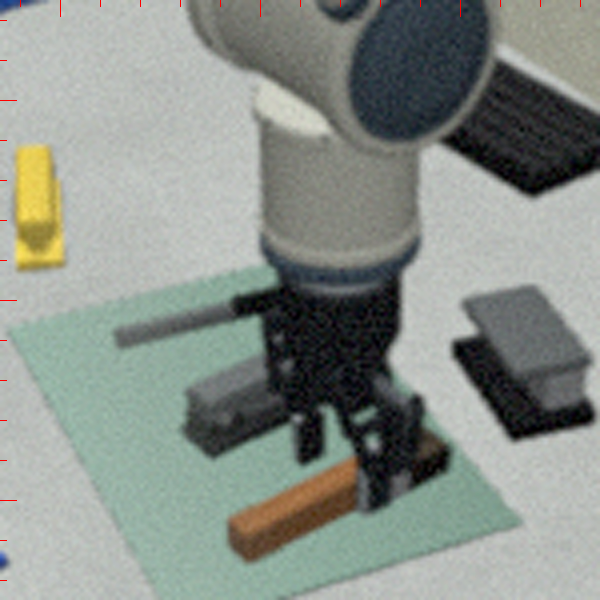

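The fingers straddle the handle just behind the ferrule, at crop (340,480), with the stapler clear. I'll close the gripper and lift slightly.

Call:
play_rows:
  steps:
    - {"tx": 0, "ty": 0, "tz": 0, "ax": 0, "ay": 0, "az": 0, "fingers": 0.1}
    - {"tx": 0, "ty": 0, "tz": 0, "ax": 0, "ay": 0, "az": 0, "fingers": 0.1}
    - {"tx": 0, "ty": 0, "tz": 0, "ax": 0, "ay": 0, "az": 0, "fingers": 0.1}
    - {"tx": 0, "ty": 0, "tz": 0, "ax": 0, "ay": 0, "az": 0, "fingers": 0.1}
    - {"tx": 0, "ty": 0, "tz": 0, "ax": 0, "ay": 0, "az": 0, "fingers": 0.1}
    - {"tx": 0, "ty": 0, "tz": 0, "ax": 0, "ay": 0, "az": 0, "fingers": 0.1}
    - {"tx": 0, "ty": 0, "tz": -0.01, "ax": 0, "ay": 0, "az": 0, "fingers": 0.1}
    - {"tx": 0, "ty": 0, "tz": -0.03, "ax": 0, "ay": 0, "az": 0, "fingers": 0.1}
    - {"tx": 0, "ty": 0, "tz": -0.06, "ax": 0, "ay": 0, "az": 0, "fingers": 0.1}
    - {"tx": 0, "ty": 0, "tz": -0.09, "ax": 0, "ay": 0, "az": 0, "fingers": 0.1}
  newtons: 45

```text
time_s: 4.25
tcp_pos: [553.8, 107.8, 128.8]
tool_rot: [-0.059, 0.998, 0.0, -0.0]
force: [0.6, -0.3, -1.6]
gripper_width: 23.0
```

Run:
```python
from h import *
from bench import env
go(554,-206,150,-3.2)
s=env.sense();d=env.snapshot("side");crop(d,235,75,385,275,3,"pics/s3.png")
```

```text
shift [ 0.037  -0.3116 -0.0212] turn [ -0.  -0. 100.] now [553.8 107.8 128.8] t 4.25 w 23.0 F [ 0.6 -0.3 -1.6]
```

View pics/s3.png

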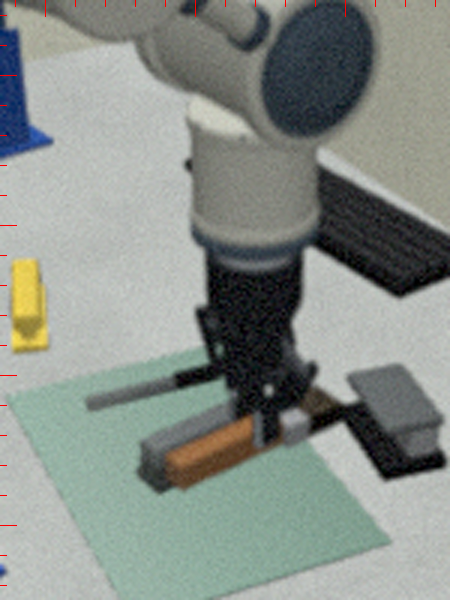

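Call:
play_rows:
  steps:
    - {"tx": 0.002, "ty": -0.02, "tz": -0.01, "ax": 0, "ay": 0, "az": 5, "fingers": 0.1}
    - {"tx": 0.005, "ty": -0.045, "tz": -0.02, "ax": 0, "ay": 0, "az": 12, "fingers": 0.1}
    - {"tx": 0.008, "ty": -0.075, "tz": -0.03, "ax": 0, "ay": 0, "az": 19, "fingers": 0.1}
    - {"tx": 0.011, "ty": -0.105, "tz": -0.04, "ax": 0, "ay": 0, "az": 26, "fingers": 0.1}
    - {"tx": 0.014, "ty": -0.135, "tz": -0.05, "ax": 0, "ay": 0, "az": 33, "fingers": 0.1}
    - {"tx": 0.018, "ty": -0.165, "tz": -0.05, "ax": 0, "ay": 0, "az": 40, "fingers": 0.1}
    - {"tx": 0.022, "ty": -0.195, "tz": -0.05, "ax": 0, "ay": 0, "az": 47, "fingers": 0.1}
    - {"tx": 0.026, "ty": -0.225, "tz": -0.05, "ax": 0, "ay": 0, "az": 54, "fingers": 0.1}
    - {"tx": 0.03, "ty": -0.255, "tz": -0.05, "ax": 0, "ay": 0, "az": 61, "fingers": 0.1}
    - {"tx": 0.034, "ty": -0.28, "tz": -0.05, "ax": 0, "ay": 0, "az": 68, "fingers": 0.1}

```text
time_s: 5.3
tcp_pos: [553.3, -175.8, 177.9]
tool_rot: [0.511, 0.859, -0.0, 0.0]
force: [0.0, 0.5, -0.5]
gripper_width: 22.8
```

Run:
```python
from h import *
go(554,-206,170,-3.2)
```

```text
shift [-0.0268 -0.0138  0.0079] turn [ 0.   0.  31.7] now [ 553.3 -175.8  177.9] t 5.3 w 22.8 F [ 0.   0.5 -0.5]
```

Call:
play_rows:
  steps:
    - {"tx": -0.008, "ty": -0.004, "tz": 0, "ax": 0, "ay": 0, "az": 7, "fingers": 0.1}
    - {"tx": -0.016, "ty": -0.009, "tz": 0, "ax": 0, "ay": 0, "az": 14, "fingers": 0.1}
    - {"tx": -0.024, "ty": -0.014, "tz": 0, "ax": 0, "ay": 0, "az": 21, "fingers": 0.1}
    - {"tx": -0.0268, "ty": -0.0148, "tz": 0, "ax": 0, "ay": 0, "az": 27, "fingers": 0.1}
    - {"tx": -0.0268, "ty": -0.0148, "tz": 0, "ax": 0, "ay": 0, "az": 31, "fingers": 0.1}
    - {"tx": -0.0268, "ty": -0.0148, "tz": 0, "ax": 0, "ay": 0, "az": 31, "fingers": 0.1}
    - {"tx": -0.0268, "ty": -0.0148, "tz": 0, "ax": 0, "ay": 0, "az": 31, "fingers": 0.1}
    - {"tx": -0.0268, "ty": -0.0148, "tz": 0, "ax": 0, "ay": 0, "az": 31, "fingers": 0.1}
    - {"tx": -0.0268, "ty": -0.0148, "tz": 0, "ax": 0, "ay": 0, "az": 31, "fingers": 0.1}
    - {"tx": -0.0268, "ty": -0.0148, "tz": 0, "ax": 0, "ay": 0, "az": 31, "fingers": 0.1}

```text
time_s: 6.3
tcp_pos: [553.5, -204.8, 177.4]
tool_rot: [0.72, 0.694, -0.0, 0.0]
force: [0.0, -0.2, -2.0]
gripper_width: 22.5
```

Run:
```python
from h import *
from bench import env
go(554,-206,170,-3.2)
s=env.sense();d=env.snapshot("wrist");pickle.dump((s,d),open("w2.pkl","wb"));cv2.imwrite("pics/w2.png",cv2.convertScaleAbs(d["frame"],alpha=1.3))
```

```text
shift [-0.0012  0.0006  0.0074] turn [0. 0. 1.] now [ 553.5 -204.8  177.4] t 6.3 w 22.5 F [ 0.  -0.2 -2. ]
```

View pics/w2.png

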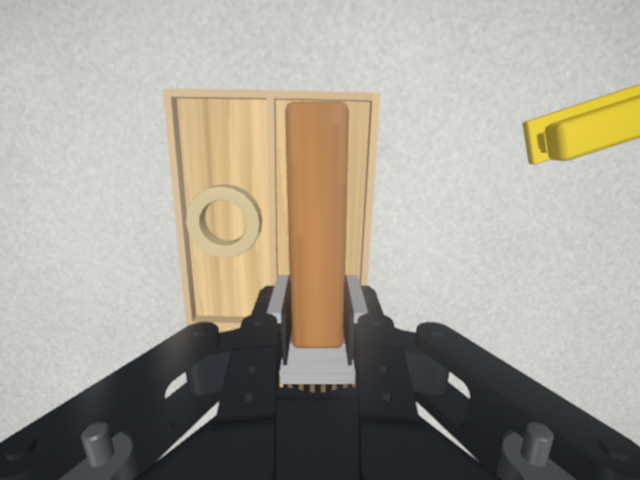

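Run:
```python
from h import *
w=load("w2.pkl")
for p in [(165,90),(379,95),(270,94),(369,250)]: print(p,plane(*w,p,16).round(1))
for p in [(264,240),(270,97),(275,93)]: print(p,plane(*w,p,16).round(1),depth(*w,p).round(1))
# predicted slot frame
C=np.array([511,-248.2]);a=np.radians(86.8);X=np.array([np.cos(a),np.sin(a)]);Y=np.array([-X[1],X[0]])
print("pred corners +x end",(C+152*X+86*Y).round(1),(C+152*X-86*Y).round(1))
```

```text
(165, 90) [438.  -94.7  16. ]
(379, 95) [ 606.9 -105.    16. ]
(270, 94) [ 520.9 -101.2   16. ]
(369, 250) [ 599.8 -234.4   16. ]
(264, 240) [ 506.6 -221.6   16. ] [ 504.3 -225.6    3. ]
(270, 97) [ 520.8 -103.4   16. ] [ 520.6 -103.3   14.6]
(275, 93) [ 524.9 -100.6   16. ] [ 525.  -100.7   16.5]
pred corners +x end [433.6 -91.6] [ 605.4 -101.2]
```

Run:
```python
from h import *
go(555.5,-207.5,39.5,-3.2)
```

```text
shift [-0.0026  0.0021  0.1379] turn [-0. -0.  1.] now [ 553.5 -204.8  177.4] t 6.35 w 22.6 F [-0.3  0.1 -1.3]
```

Call:
play_rows:
  steps:
    - {"tx": -0.001, "ty": 0.001, "tz": 0.025, "ax": 0, "ay": 0, "az": 0.5, "fingers": 0.1}
    - {"tx": -0.0025, "ty": 0.002, "tz": 0.05, "ax": 0, "ay": 0, "az": 1, "fingers": 0.1}
    - {"tx": -0.0025, "ty": 0.002, "tz": 0.075, "ax": 0, "ay": 0, "az": 1, "fingers": 0.1}
    - {"tx": -0.0025, "ty": 0.002, "tz": 0.095, "ax": 0, "ay": 0, "az": 1, "fingers": 0.1}
    - {"tx": -0.0025, "ty": 0.002, "tz": 0.11, "ax": 0, "ay": 0, "az": 1, "fingers": 0.1}
    - {"tx": -0.0025, "ty": 0.002, "tz": 0.12, "ax": 0, "ay": 0, "az": 1, "fingers": 0.1}
    - {"tx": -0.0025, "ty": 0.002, "tz": 0.127, "ax": 0, "ay": 0, "az": 1, "fingers": 0.1}
    - {"tx": -0.0025, "ty": 0.002, "tz": 0.132, "ax": 0, "ay": 0, "az": 1, "fingers": 0.1}
    - {"tx": -0.0025, "ty": 0.002, "tz": 0.134, "ax": 0, "ay": 0, "az": 1, "fingers": 0.1}
    - {"tx": -0.0025, "ty": 0.002, "tz": 0.136, "ax": 0, "ay": 0, "az": 1, "fingers": 0.1}

```text
time_s: 7.35
tcp_pos: [555.6, -207.6, 41.7]
tool_rot: [0.727, 0.687, 0.0, 0.0]
force: [-0.1, 0.7, -1.4]
gripper_width: 22.6
```

Run:
```python
from h import *
from bench import env
go(555.5,-207.5,39,-3.2)
d=env.snapshot("side");crop(d,310,275,490,435,4,"pics/s4.png")
s=env.sense();d=env.snapshot("top");crop(d,410,215,560,310,5,"pics/t4.png")
```

```text
shift [ 0.0001 -0.0002  0.0027] turn [ 0.  0. -0.] now [ 555.6 -207.6   41.7] t 7.35 w 22.6 F [-0.1  0.7 -1.4]
```

View pics/s4.png

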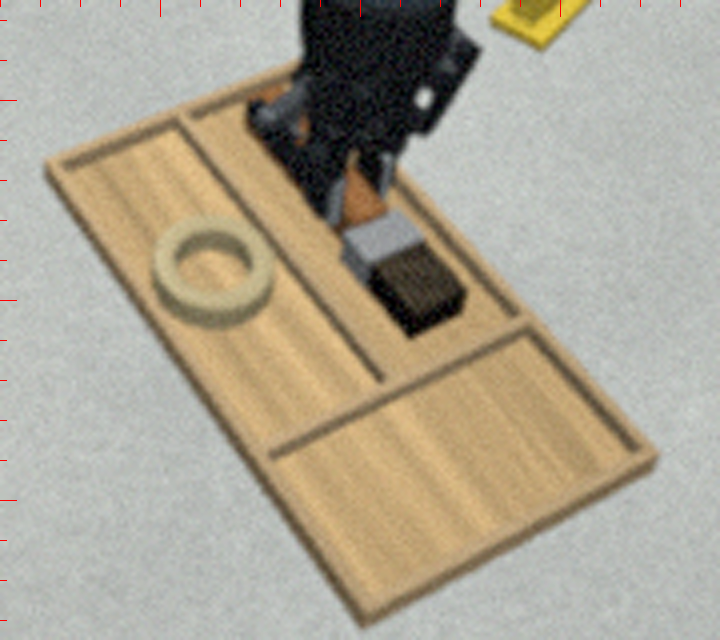

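View pics/t4.png

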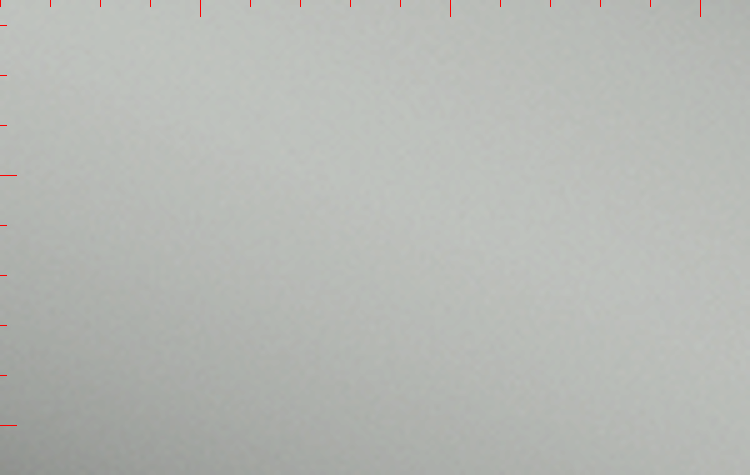

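The side view shows the brush centred over the long slot, with the bristle end at crop (415,330) short of the divider. The top view is blocked by the arm. I'll lower the last 3 mm, release and lift.

Call:
play_rows:
  steps:
    - {"tx": 0, "ty": 0, "tz": 0.0015, "ax": 0, "ay": 0, "az": 0, "fingers": 0.1}
    - {"tx": 0, "ty": 0, "tz": 0.003, "ax": 0, "ay": 0, "az": 0, "fingers": 0.1}
    - {"tx": 0, "ty": 0, "tz": 0.003, "ax": 0, "ay": 0, "az": 0, "fingers": 0.1}
    - {"tx": 0, "ty": 0, "tz": 0.003, "ax": 0, "ay": 0, "az": 0, "fingers": 0.45}
    - {"tx": 0, "ty": 0, "tz": 0.003, "ax": 0, "ay": 0, "az": 0, "fingers": 0.45}
    - {"tx": 0, "ty": 0, "tz": 0.003, "ax": 0, "ay": 0, "az": 0, "fingers": 0.45}
    - {"tx": 0, "ty": 0, "tz": 0.001, "ax": 0, "ay": 0, "az": 0, "fingers": 0.45}
    - {"tx": 0, "ty": 0, "tz": -0.02, "ax": 0, "ay": 0, "az": 0, "fingers": 0.45}
    - {"tx": 0, "ty": 0, "tz": -0.06, "ax": 0, "ay": 0, "az": 0, "fingers": 0.6}
    - {"tx": 0, "ty": 0, "tz": -0.1, "ax": 0, "ay": 0, "az": 0, "fingers": 0.8}

```text
time_s: 8.45
tcp_pos: [554.9, -207.2, 142.2]
tool_rot: [0.727, 0.687, -0.0, -0.001]
force: [1.4, 0.3, -0.7]
gripper_width: 64.5
```

Run:
```python
from h import *
from bench import env
go(560,214,200,97)
d=env.snapshot("side");crop(d,310,275,490,435,4,"pics/s5.png")
```

```text
shift [ 0.4209 -0.0185 -0.0575] turn [-0.000e+00 -1.000e-01 -1.002e+02] now [ 554.9 -207.2  142.2] t 8.45 w 64.5 F [ 1.4  0.3 -0.7]
```

View pics/s5.png

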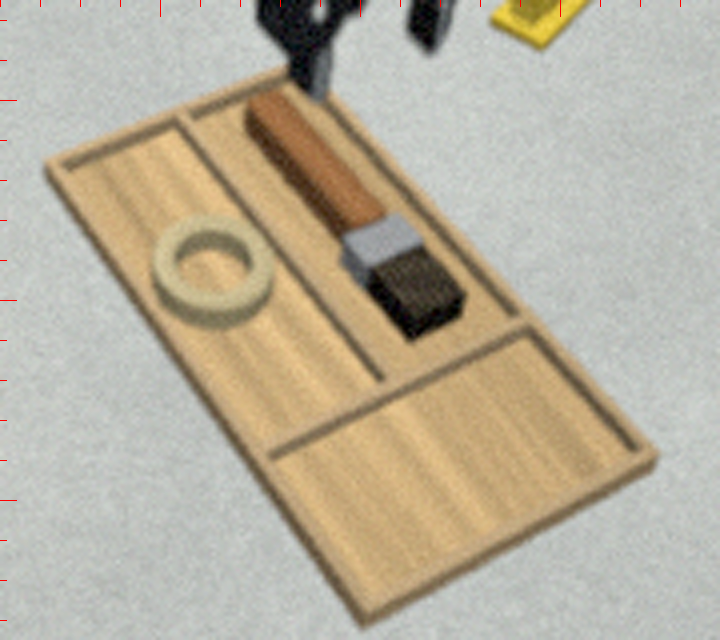

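The brush is down in the long slot, with clearance on all sides. Next is the stapler.

Call:
play_rows:
  steps:
    - {"tx": 0.02, "ty": -0.001, "tz": -0.02, "ax": 0, "ay": 0, "az": -5, "fingers": 0.8}
    - {"tx": 0.05, "ty": -0.002, "tz": -0.04, "ax": 0, "ay": 0, "az": -12, "fingers": 0.8}
    - {"tx": 0.085, "ty": -0.004, "tz": -0.055, "ax": 0, "ay": 0, "az": -20, "fingers": 0.8}
    - {"tx": 0.12, "ty": -0.006, "tz": -0.055, "ax": 0, "ay": 0, "az": -28, "fingers": 0.8}
    - {"tx": 0.155, "ty": -0.008, "tz": -0.055, "ax": 0, "ay": 0, "az": -36, "fingers": 0.8}
    - {"tx": 0.19, "ty": -0.01, "tz": -0.055, "ax": 0, "ay": 0, "az": -44, "fingers": 0.8}
    - {"tx": 0.225, "ty": -0.012, "tz": -0.055, "ax": 0, "ay": 0, "az": -52, "fingers": 0.8}
    - {"tx": 0.26, "ty": -0.014, "tz": -0.055, "ax": 0, "ay": 0, "az": -60, "fingers": 0.8}
    - {"tx": 0.295, "ty": -0.016, "tz": -0.055, "ax": 0, "ay": 0, "az": -68, "fingers": 0.8}
    - {"tx": 0.33, "ty": -0.018, "tz": -0.055, "ax": 0, "ay": 0, "az": -76, "fingers": 0.8}

```text
time_s: 9.5
tcp_pos: [555.6, 124.5, 196.5]
tool_rot: [0.147, 0.989, 0.0, 0.0]
force: [0.0, -0.1, 0.1]
gripper_width: 68.3
```

Run:
```python
from h import *
go(550,217,220,97)
```

```text
shift [ 0.0322  0.0869 -0.0235] turn [  0.    0.  -23.9] now [555.6 124.5 196.5] t 9.5 w 68.3 F [ 0.  -0.1  0.1]
```

Call:
play_rows:
  steps:
    - {"tx": 0.01, "ty": 0.03, "tz": -0.005, "ax": 0, "ay": 0, "az": -7, "fingers": 0.8}
    - {"tx": 0.02, "ty": 0.06, "tz": -0.015, "ax": 0, "ay": 0, "az": -14, "fingers": 0.8}
    - {"tx": 0.03, "ty": 0.08, "tz": -0.023, "ax": 0, "ay": 0, "az": -20, "fingers": 0.8}
    - {"tx": 0.032, "ty": 0.086, "tz": -0.023, "ax": 0, "ay": 0, "az": -24, "fingers": 0.8}
    - {"tx": 0.032, "ty": 0.086, "tz": -0.023, "ax": 0, "ay": 0, "az": -24, "fingers": 0.8}
    - {"tx": 0.032, "ty": 0.086, "tz": -0.023, "ax": 0, "ay": 0, "az": -24, "fingers": 0.8}
    - {"tx": 0.032, "ty": 0.086, "tz": -0.023, "ax": 0, "ay": 0, "az": -24, "fingers": 0.8}
    - {"tx": 0.032, "ty": 0.086, "tz": -0.023, "ax": 0, "ay": 0, "az": -24, "fingers": 0.8}
    - {"tx": 0.032, "ty": 0.086, "tz": -0.023, "ax": 0, "ay": 0, "az": -24, "fingers": 0.8}
    - {"tx": 0.032, "ty": 0.086, "tz": -0.023, "ax": 0, "ay": 0, "az": -24, "fingers": 0.8}

```text
time_s: 10.5
tcp_pos: [550.8, 214.3, 219.3]
tool_rot: [-0.059, 0.998, -0.0, -0.0]
force: [-0.0, 0.4, 0.7]
gripper_width: 68.2
```

Run:
```python
from h import *
from bench import env
go(566,218,50,97)
s=env.sense();d=env.snapshot("wrist");pickle.dump((s,d),open("w3.pkl","wb"));crop(d,230,80,430,330,3,"pics/w3.png")
```

```text
shift [-0.0156  0.0018  0.1693] turn [-0.  -0.  -0.2] now [550.8 214.3 219.3] t 10.5 w 68.2 F [-0.   0.4  0.7]
```

View pics/w3.png

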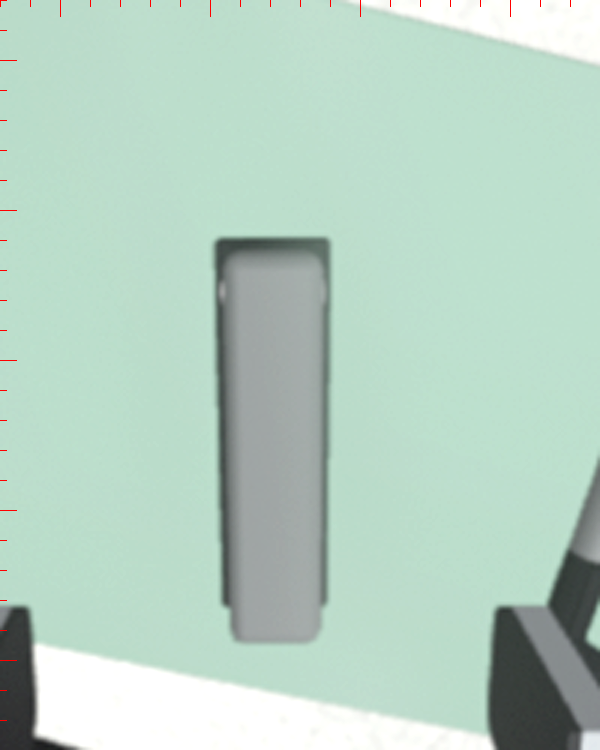

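Run:
```python
from h import *
w=load("w3.pkl")
f=lambda x,y,z:plane(*w,(230+x/3,80+y/3),z)
B=np.array([f(216,238,12),f(330,238,12),f(223,605,12),f(327,605,12)]);A=np.array([f(225,252,47),f(323,252,47),f(232,640,47),f(320,640,47)])
for P in(B,A):
    v=P[2]+P[3]-P[0]-P[1];print(P.round(1).tolist(),P.mean(0).round(1),np.linalg.norm(v)/2,np.linalg.norm(P[1]-P[0]),np.degrees(np.arctan2(v[1],v[0])))
for a in((275,350),(275,600),(150,400)): print(depth(*w,(230+a[0]/3,80+a[1]/3)).round(1))
```

```text
[[504.8, 194.1, 12.0], [500.4, 230.4, 12.0], [632.2, 210.2, 12.0], [627.8, 247.1, 12.0]] [566.3 220.5  12. ] 128.42142496084702 36.63396598378264 7.349919502618929
[[505.8, 198.3, 47.0], [502.5, 226.3, 47.0], [627.9, 213.9, 47.0], [624.5, 242.1, 47.0]] [565.2 220.2  47. ] 123.06566855754154 28.234475738912746 7.348530291668058
[532.5 216.1  46.9]
[612.4 226.   46.8]
[562.5 177.    3.8]
```

Call:
play_rows:
  steps:
    - {"tx": -0.005, "ty": 0.002, "tz": 0.03, "ax": 0, "ay": 0, "az": -0.5, "fingers": 0.8}
    - {"tx": -0.01, "ty": 0.004, "tz": 0.06, "ax": 0, "ay": 0, "az": -0.5, "fingers": 0.8}
    - {"tx": -0.0155, "ty": 0.004, "tz": 0.09, "ax": 0, "ay": 0, "az": -0.5, "fingers": 0.8}
    - {"tx": -0.0155, "ty": 0.004, "tz": 0.12, "ax": 0, "ay": 0, "az": -0.5, "fingers": 0.8}
    - {"tx": -0.0155, "ty": 0.004, "tz": 0.14, "ax": 0, "ay": 0, "az": -0.5, "fingers": 0.8}
    - {"tx": -0.0155, "ty": 0.004, "tz": 0.155, "ax": 0, "ay": 0, "az": -0.5, "fingers": 0.8}
    - {"tx": -0.0155, "ty": 0.004, "tz": 0.164, "ax": 0, "ay": 0, "az": -0.5, "fingers": 0.8}
    - {"tx": -0.0155, "ty": 0.004, "tz": 0.169, "ax": 0, "ay": 0, "az": -0.5, "fingers": 0.8}
    - {"tx": -0.0155, "ty": 0.004, "tz": 0.17, "ax": 0, "ay": 0, "az": -0.5, "fingers": 0.8}
    - {"tx": -0.0155, "ty": 0.004, "tz": 0.17, "ax": 0, "ay": 0, "az": -0.5, "fingers": 0.8}

```text
time_s: 11.55
tcp_pos: [565.9, 220.5, 49.9]
tool_rot: [-0.064, 0.998, 0.0, 0.0]
force: [-0.9, 0.2, 0.5]
gripper_width: 68.0
```

Run:
```python
from h import *
from bench import env
go(566,220,50,97.3)
d=env.snapshot("side");crop(d,235,125,385,275,4,"pics/s6.png")
```

```text
shift [ 0.     -0.0005 -0.0001] turn [ 0.  0. -0.] now [565.9 220.5  49.9] t 11.55 w 68.0 F [-0.9  0.2  0.5]
```

View pics/s6.png

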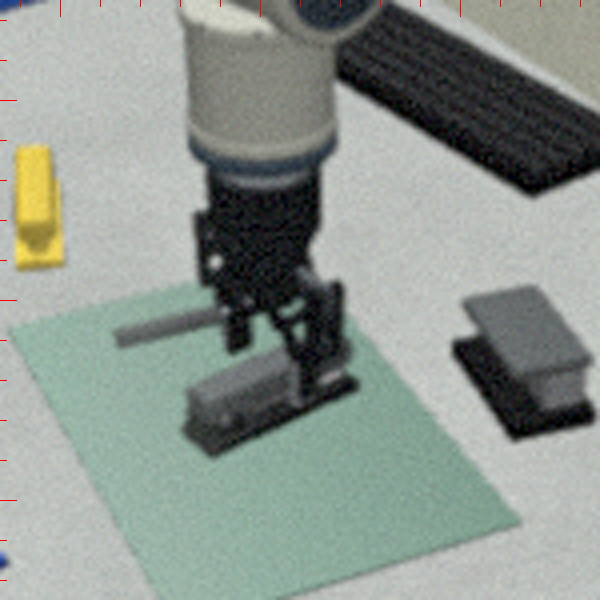

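The fingers straddle the grey arm near mid-length at crop (290,370). I'll close and lift.

Call:
play_rows:
  steps:
    - {"tx": 0, "ty": 0, "tz": 0, "ax": 0, "ay": 0, "az": 0, "fingers": 0.1}
    - {"tx": 0, "ty": 0, "tz": 0, "ax": 0, "ay": 0, "az": 0, "fingers": 0.1}
    - {"tx": 0, "ty": 0, "tz": 0, "ax": 0, "ay": 0, "az": 0, "fingers": 0.1}
    - {"tx": 0, "ty": 0, "tz": 0, "ax": 0, "ay": 0, "az": 0, "fingers": 0.1}
    - {"tx": 0, "ty": 0, "tz": 0, "ax": 0, "ay": 0, "az": 0, "fingers": 0.1}
    - {"tx": 0, "ty": 0, "tz": 0, "ax": 0, "ay": 0, "az": 0, "fingers": 0.1}
    - {"tx": 0, "ty": 0, "tz": -0.01, "ax": 0, "ay": 0, "az": 0, "fingers": 0.1}
    - {"tx": 0, "ty": 0, "tz": -0.03, "ax": 0, "ay": 0, "az": 0, "fingers": 0.1}
    - {"tx": 0, "ty": 0, "tz": -0.06, "ax": 0, "ay": 0, "az": 0, "fingers": 0.1}
    - {"tx": 0, "ty": 0, "tz": -0.09, "ax": 0, "ay": 0, "az": 0, "fingers": 0.1}
  newtons: 60

```text
time_s: 12.6
tcp_pos: [565.2, 220.3, 140.6]
tool_rot: [-0.064, 0.998, -0.0, -0.0]
force: [1.3, -0.9, -3.1]
gripper_width: 28.7
```

Run:
```python
from h import *
from bench import env
go(506,-353,180,86.8)
d=env.snapshot("side");crop(d,235,75,385,275,3,"pics/s7.png")
```

```text
shift [ 0.1316 -0.5612 -0.0392] turn [-0.  -0.1 10.5] now [565.2 220.3 140.6] t 12.6 w 28.7 F [ 1.3 -0.9 -3.1]
```

View pics/s7.png

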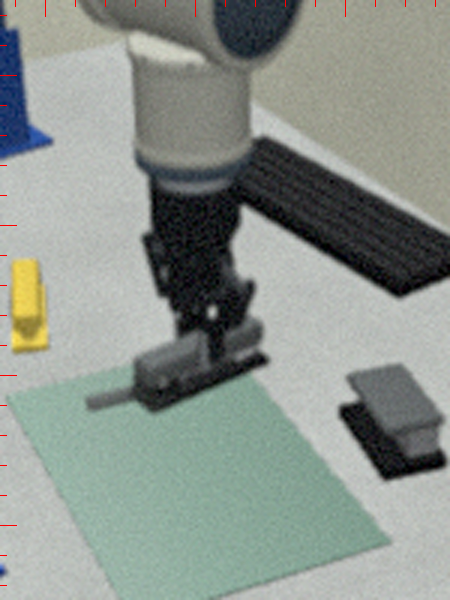

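Call:
play_rows:
  steps:
    - {"tx": 0.004, "ty": -0.02, "tz": -0.015, "ax": 0, "ay": 0, "az": 0, "fingers": 0.1}
    - {"tx": 0.012, "ty": -0.05, "tz": -0.03, "ax": 0, "ay": 0, "az": 1, "fingers": 0.1}
    - {"tx": 0.02, "ty": -0.085, "tz": -0.04, "ax": 0, "ay": 0, "az": 2, "fingers": 0.1}
    - {"tx": 0.028, "ty": -0.12, "tz": -0.04, "ax": 0, "ay": 0, "az": 3, "fingers": 0.1}
    - {"tx": 0.036, "ty": -0.155, "tz": -0.04, "ax": 0, "ay": 0, "az": 4, "fingers": 0.1}
    - {"tx": 0.044, "ty": -0.19, "tz": -0.04, "ax": 0, "ay": 0, "az": 5, "fingers": 0.1}
    - {"tx": 0.052, "ty": -0.225, "tz": -0.04, "ax": 0, "ay": 0, "az": 6, "fingers": 0.1}
    - {"tx": 0.06, "ty": -0.26, "tz": -0.04, "ax": 0, "ay": 0, "az": 7, "fingers": 0.1}
    - {"tx": 0.068, "ty": -0.295, "tz": -0.04, "ax": 0, "ay": 0, "az": 8, "fingers": 0.1}
    - {"tx": 0.076, "ty": -0.33, "tz": -0.04, "ax": 0, "ay": 0, "az": 9, "fingers": 0.1}

```text
time_s: 13.65
tcp_pos: [531.7, -117.9, 179.8]
tool_rot: [0.015, 1.0, -0.0, 0.0]
force: [0.9, -0.4, -3.2]
gripper_width: 28.8
```

Run:
```python
from h import *
go(506,-353,180,86.8)
```

```text
shift [ 1.850e-02 -2.358e-01 -2.000e-04] turn [-0.   0.   1.5] now [ 531.7 -117.9  179.8] t 13.65 w 28.8 F [ 0.9 -0.4 -3.2]
```

Call:
play_rows:
  steps:
    - {"tx": 0.002, "ty": -0.035, "tz": 0, "ax": 0, "ay": 0, "az": 0, "fingers": 0.1}
    - {"tx": 0.005, "ty": -0.07, "tz": 0, "ax": 0, "ay": 0, "az": 0.5, "fingers": 0.1}
    - {"tx": 0.008, "ty": -0.105, "tz": 0, "ax": 0, "ay": 0, "az": 1, "fingers": 0.1}
    - {"tx": 0.011, "ty": -0.14, "tz": 0, "ax": 0, "ay": 0, "az": 1.5, "fingers": 0.1}
    - {"tx": 0.014, "ty": -0.17, "tz": 0, "ax": 0, "ay": 0, "az": 1.5, "fingers": 0.1}
    - {"tx": 0.016, "ty": -0.2, "tz": 0, "ax": 0, "ay": 0, "az": 1.5, "fingers": 0.1}
    - {"tx": 0.018, "ty": -0.222, "tz": 0, "ax": 0, "ay": 0, "az": 1.5, "fingers": 0.1}
    - {"tx": 0.018, "ty": -0.234, "tz": 0, "ax": 0, "ay": 0, "az": 1.5, "fingers": 0.1}
    - {"tx": 0.018, "ty": -0.234, "tz": 0, "ax": 0, "ay": 0, "az": 1.5, "fingers": 0.1}
    - {"tx": 0.018, "ty": -0.234, "tz": 0, "ax": 0, "ay": 0, "az": 1.5, "fingers": 0.1}

```text
time_s: 14.65
tcp_pos: [507.2, -349.1, 179.4]
tool_rot: [0.028, 1.0, 0.0, -0.0]
force: [0.2, -0.1, -2.9]
gripper_width: 28.5
```

Run:
```python
from h import *
from bench import env
go(506,-353,56,86.8)
s=env.sense();d=env.snapshot("wrist");pickle.dump((s,d),open("w4.pkl","wb"));cv2.imwrite("pics/w4.png",cv2.convertScaleAbs(d["frame"],alpha=1.3))
```

```text
shift [ 0.0009 -0.004   0.1234] turn [ 0. -0. -0.] now [ 507.2 -349.1  179.4] t 14.65 w 28.5 F [ 0.2 -0.1 -2.9]
```

View pics/w4.png

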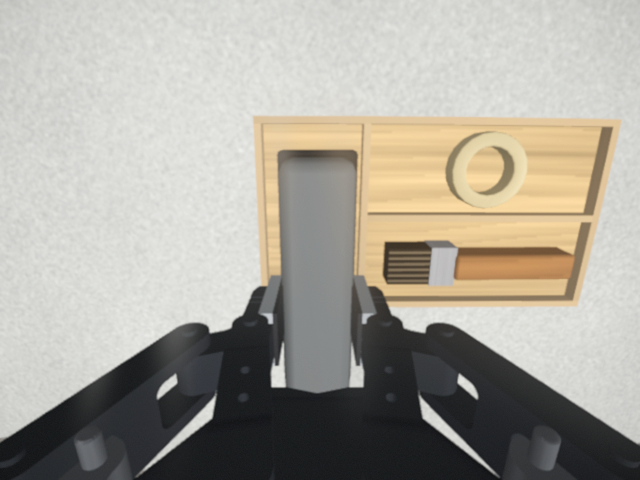

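Run:
```python
from h import *
w=load("w4.pkl")
for n,p in dict(outer_c=(254,116),outer_c2=(619,121),outleft=(260.5,240),far_c=(577,306),div=(367,124),farR=(400,306)).items(): print(n,plane(*w,p,16).round(1))
C=np.array([511,-248.2]);a=np.radians(86.8);X=np.array([np.cos(a),np.sin(a)]);Y=np.array([-X[1],X[0]])
for i,j in((-152,86),(152,86),(152,-86)): print("pred",(C+i*X+j*Y).round(1))
```

```text
outer_c [ 419.  -395.3   16. ]
outer_c2 [437.3 -94.8  16. ]
outleft [ 523.9 -400.6   16. ]
far_c [ 607.5 -102.6   16. ]
div [ 430.2 -304.2   16. ]
farR [ 596.8 -274.9   16. ]
pred [ 416.6 -395.2]
pred [433.6 -91.6]
pred [ 605.4 -101.2]
```

Call:
play_rows:
  steps:
    - {"tx": 0, "ty": -0.001, "tz": 0.025, "ax": 0, "ay": 0, "az": 0, "fingers": 0.1}
    - {"tx": 0, "ty": -0.002, "tz": 0.05, "ax": 0, "ay": 0, "az": 0, "fingers": 0.1}
    - {"tx": 0, "ty": -0.0035, "tz": 0.07, "ax": 0, "ay": 0, "az": 0, "fingers": 0.1}
    - {"tx": 0, "ty": -0.0035, "tz": 0.09, "ax": 0, "ay": 0, "az": 0, "fingers": 0.1}
    - {"tx": 0, "ty": -0.0035, "tz": 0.105, "ax": 0, "ay": 0, "az": 0, "fingers": 0.1}
    - {"tx": 0, "ty": -0.0035, "tz": 0.115, "ax": 0, "ay": 0, "az": 0, "fingers": 0.1}
    - {"tx": 0, "ty": -0.0035, "tz": 0.12, "ax": 0, "ay": 0, "az": 0, "fingers": 0.1}
    - {"tx": 0, "ty": -0.0035, "tz": 0.124, "ax": 0, "ay": 0, "az": 0, "fingers": 0.1}
    - {"tx": 0, "ty": -0.0035, "tz": 0.126, "ax": 0, "ay": 0, "az": 0, "fingers": 0.1}
    - {"tx": 0, "ty": -0.0035, "tz": 0.126, "ax": 0, "ay": 0, "az": 0, "fingers": 0.1}

```text
time_s: 15.7
tcp_pos: [507.2, -353.5, 53.6]
tool_rot: [0.028, 1.0, -0.0, 0.0]
force: [0.2, -0.4, -3.6]
gripper_width: 28.6
```

Run:
```python
from h import *
from bench import env
go(506.5,-352.5,51,86.8)
d=env.snapshot("side");crop(d,310,275,490,435,4,"pics/s8.png")
```

```text
shift [0.0007 0.001  0.0026] turn [-0.  0. -0.] now [ 507.2 -353.5   53.6] t 15.7 w 28.6 F [ 0.2 -0.4 -3.6]
```

View pics/s8.png

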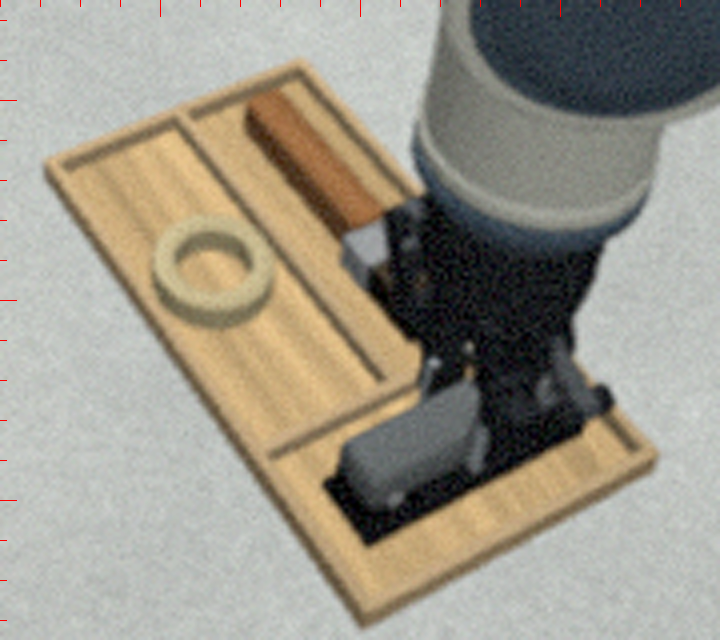

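The stapler base is centred in the cross slot, with its near end at crop (350,515) inside the wall. I'll lower the last 3 mm, release and lift.

Call:
play_rows:
  steps:
    - {"tx": 0.0005, "ty": 0.0005, "tz": 0.0015, "ax": 0, "ay": 0, "az": 0, "fingers": 0.1}
    - {"tx": 0.0005, "ty": 0.0005, "tz": 0.003, "ax": 0, "ay": 0, "az": 0, "fingers": 0.1}
    - {"tx": 0.0005, "ty": 0.0005, "tz": 0.003, "ax": 0, "ay": 0, "az": 0, "fingers": 0.1}
    - {"tx": 0.0005, "ty": 0.0005, "tz": 0.003, "ax": 0, "ay": 0, "az": 0, "fingers": 0.5}
    - {"tx": 0.0005, "ty": 0.0005, "tz": 0.003, "ax": 0, "ay": 0, "az": 0, "fingers": 0.5}
    - {"tx": 0.0005, "ty": 0.0005, "tz": 0.003, "ax": 0, "ay": 0, "az": 0, "fingers": 0.5}
    - {"tx": 0.0005, "ty": 0.0005, "tz": 0, "ax": 0, "ay": 0, "az": 0, "fingers": 0.5}
    - {"tx": 0.0005, "ty": 0.0005, "tz": -0.03, "ax": 0, "ay": 0, "az": 0, "fingers": 0.5}
    - {"tx": 0.0005, "ty": 0.0005, "tz": -0.07, "ax": 0, "ay": 0, "az": 0, "fingers": 0.5}
    - {"tx": 0.0005, "ty": 0.0005, "tz": -0.11, "ax": 0, "ay": 0, "az": 0, "fingers": 0.5}

```text
time_s: 16.75
tcp_pos: [506.2, -352.6, 164.6]
tool_rot: [0.028, 1.0, 0.0, -0.0]
force: [0.4, 0.0, -0.2]
gripper_width: 42.6
```

Call:
play_rows:
  steps:
    - {"tx": 0, "ty": 0.01, "tz": -0.02, "ax": 0, "ay": 0, "az": 0, "fingers": 0.5}
    - {"tx": 0, "ty": 0.04, "tz": -0.04, "ax": 0, "ay": 0, "az": 0, "fingers": 0.5}
    - {"tx": 0, "ty": 0.08, "tz": -0.06, "ax": 0, "ay": 0, "az": 0, "fingers": 0.5}
    - {"tx": 0, "ty": 0.12, "tz": -0.06, "ax": 0, "ay": 0, "az": 0, "fingers": 0.5}
    - {"tx": 0, "ty": 0.16, "tz": -0.06, "ax": 0, "ay": 0, "az": 0, "fingers": 0.5}
    - {"tx": 0, "ty": 0.2, "tz": -0.06, "ax": 0, "ay": 0, "az": 0, "fingers": 0.5}
    - {"tx": 0, "ty": 0.24, "tz": -0.06, "ax": 0, "ay": 0, "az": 0, "fingers": 0.5}
    - {"tx": 0, "ty": 0.28, "tz": -0.06, "ax": 0, "ay": 0, "az": 0, "fingers": 0.5}
    - {"tx": 0, "ty": 0.32, "tz": -0.06, "ax": 0, "ay": 0, "az": 0, "fingers": 0.5}
    - {"tx": 0, "ty": 0.35, "tz": -0.06, "ax": 0, "ay": 0, "az": 0, "fingers": 0.5}

```text
time_s: 17.75
tcp_pos: [525.9, -1.2, 223.7]
tool_rot: [0.028, 1.0, 0.0, 0.0]
force: [-0.6, -0.2, -1.0]
gripper_width: 42.7
```

Run:
```python
from h import *
from bench import env
go(506.5,-352.5,51,86.8)
s=env.sense()
d=env.snapshot("side");crop(d,310,275,490,435,4,"pics/s9.png")
d=env.snapshot("top");crop(d,410,215,560,310,5,"pics/t9.png");pickle.dump((s,d),open("t9.pkl","wb"))
for p in((465,245),(450,243),(430,243),(495,243),(529,262),(531,280)):print(p,depth(s,d,p).round(1))
```

```text
shift [-0.     -0.3519  0.1726] turn [0. 0. 0.] now [525.9  -1.2 223.7] t 17.75 w 42.7 F [-0.6 -0.2 -1. ]
(465, 245) [471.2 -42.6 530.7]
(450, 243) [471.8 -22.7 543. ]
(430, 243) [474.8  -4.9 527.4]
(495, 243) [465.3 -58.9 577. ]
(529, 262) [ 506.7 -337.8   34.5]
(531, 280) [ 466.6 -334.2   44.9]
```

View pics/s9.png

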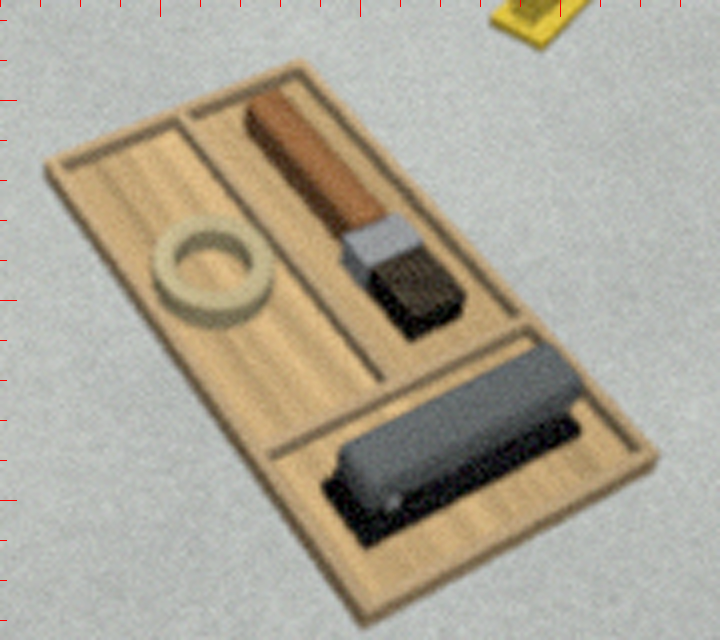

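View pics/t9.png

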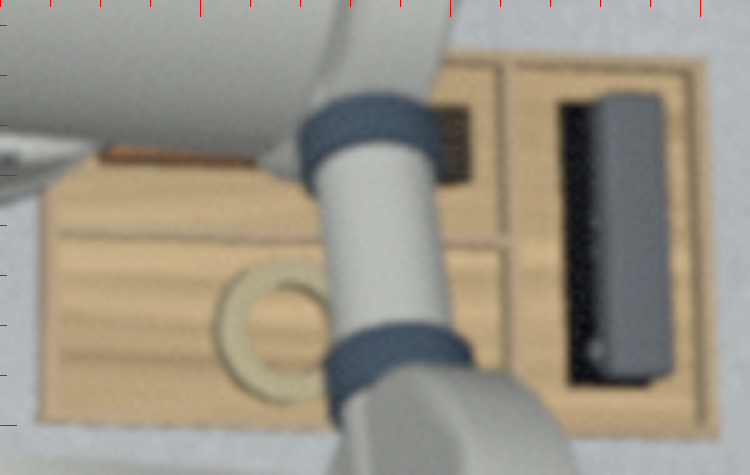

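Both views show both items inside their walls, and the robot is clear. One height check, then I'll hand in.

Run:
```python
from h import *
from bench import env
s=env.sense();d=env.snapshot("side")
for n,x,y in(("handle",275,110),("handle2",350,195),("bristle",420,270),("st near",390,460),("st far",530,375),("base near",345,510),("desk",600,250)):
    p=(310+x/4,275+y/4);q=np.array([depth(s,d,(p[0]+i,p[1]+j)) for i in(-1,0,1) for j in(-1,0,1)]);print(n,np.median(q,0).round(1))
env.finish_job()
```

```text
handle [ 559.5 -141.    30.3]
handle2 [ 556.8 -211.    29.8]
bristle [ 558.4 -267.1   27.1]
st near [ 461.3 -356.2   48.2]
st far [ 547.  -355.7   49.2]
base near [ 444.8 -350.6   14.3]
desk [ 665.5 -294.4    1. ]
the job is handed in; nothing more can be done
```

I laid the dusting brush flat in the empty long compartment, bristles towards the cross slot. I then set the grey stapler on its base, lengthwise, in the cross compartment. Both were released and the arm moved clear before I handed in at about 18 s. I saw no forces of concern, with wrist readings under 4 N after every move.

**Final checks:**
- **Position:** The last side picture shows both items inside their walls. The last top picture agrees for the stapler, but the arm hid most of the brush in that view.
- **Height:** Depth readings put the handle top at about 30 mm (30 expected on the floor), the bristles at 27 mm (26) and the stapler arm at 48–49 mm (48). Both are therefore flat on the floor.

**Disagreements:**
- The top and wrist cameras differed by 2–4 mm on where the tray stands. I used values in between, and the compartments left at least 15 mm of slack all round.
- The two-view heights of the brush from the top and wrist cameras scattered badly, from 6 to 36 mm. I relied on the top and side views plus the wrist depth, which agreed much better.

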